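# Weigh a lemon on the serving slab

## Task

Weigh the lemon on the serving slab. Take the spice jar off the kitchen scale and stand it upright on the worktop or the wooden hob cover, well clear of the scale; then, with the platform empty, press the scale's on key (round, left end of the row), slide the slab over from the chopping board until it sits level and centred on the platform, touching nothing else, and press the tare key (long bar, right end); last, lay the lemon on the slab. Do not press the small middle key, and leave the honey jar, the cream jug and the lime alone.

Things in the scene. Friction and masses are not known exactly. Their poses are not given: they have to be found in the camera images.
- hob_cover: dark wooden board laid over the cold hob, 425 (x) x 904 (y) mm; its flat top is 32 mm above this origin (the centre of its underside); fixed; the white worktop to the right of the range (y below -0.22) lies at z = 0
- chopping_board: light wooden chopping board lying on the cover to the left or the right of the scale, 22 mm thick; origin at the centre of its underside; its own x side is 220 mm, its own y side 340 mm; it does not shift
- serving_slab: white glazed serving slab lying flat on the chopping board, 125 (own x) x 300 (own y) x 17 mm, 0.65 to 1.1 kg, too wide to be gripped from above; origin at the centre of its underside
- scale: flat black kitchen scale, 216 (x) x 172 (y) mm, fixed on the cover; origin at the centre of its underside; +x points away from its row of keys; its black top is 14 mm above the origin
- platform_centre (a point): centre of the top face of the scale's square steel platform, 140 x 140 mm, 20 mm above the hob cover (2 mm lower than the chopping board's top); the platform gives under 2 mm under load
- on_key_top (a point): middle of the top face of the on key: round, 21 mm across, with a power mark, at the left end (+y) of the row along the scale's near edge; 20 mm above the hob cover
- tare_key_top (a point): middle of the top face of the tare key: a bar 44 (y) x 20 (x) mm at the right end (-y) of the row; same height
- unit_key_top (a point): middle of the top face of the small round key, 15 mm across, between the other two; not to be pressed
- on_key (a joint): travel of the on key: 0 up, 0.004 m fully down at about 4 N; counts as pressed from 0.0028
- tare_key (a joint): travel of the tare key, as for the on key
- unit_key (a joint): travel of the small middle key, as for the on key
- spice_jar: glass spice jar with a red lid, 45 mm across, 106 mm tall, 0.11 kg, standing on the scale's platform; origin at the centre of its underside
- lemon: lemon lying on the white worktop to the right of the range, 77 (own x) x 55 (own y) x 54 mm high, 0.105 kg; origin at the middle of its underside
- honey_jar: bystander on the far part of the cover: honey jar with a green lid, 70 mm across, 101 mm tall; origin at the centre of its underside
- creamer: bystander on the far part of the cover: blue cream jug, 62 x 83 mm with its handle, 70 mm tall; origin at the centre of its underside
- lime: bystander on the far part of the cover: lime, 55 x 44 x 44 mm; origin at the middle of its underside

How it is judged:
By the outcome, as a careful person would: the job done as asked, in the order asked, and still so for the second after the job is handed in, with the robot touching nothing.
It also fails if it takes over 72 s, if anything falls off the work surface, if the arm or the gripper's body presses on something with over 40 N, if the wrist force passes 120 N, or if a joint passes its speed limit or range.

## Robot

A 7-joint arm with a two-finger parallel gripper is mounted at the origin on a cart in front of the work surface, level with it; the furniture and walls round the work are solid. World frame = base frame: x ahead of the robot, y to its left, z up, the work surface at z = 0. Lengths are in m, angles in rad, forces in N, time in s.
With the tool pointing down it reaches from about 0.35 to 0.9 m from the base axis. Payload 8.1 kg.
Tool frame: the origin (TCP) lies midway between the tips of the shut fingers; the grasp point (between the pads) lies 19 mm behind it (arm.hold_point_z is the z of the grasp point in the tool frame, in m); z points along the fingers, y is the line along which they close (so a half turn about z gives the same grasp; the last joint's range is limited). The gripper opens to 92 mm and grips with 3 to 60 N. Pads are 19 mm wide; open, the fingers measure 130 mm over their backs; the gripper's body (75 mm by 190 mm) begins 47 mm behind the grasp point.
Start: joints at [-1.383, 0.434, 0.025, 1.573, -0.012, 1.134, -0.075], TCP at [0.179, 0.599, 0.227] pointing down, gripper open.
Joint ranges: [-2.62, 2.62], [-0.44, 2.09], [-1.27, 1.32], [0.08, 2.57], [-1.32, 4.46], [0.12, 2], [-2.74, 2.74]. Speed limits (rad/s): [2.22, 2.22, 3.01, 3.01, 3.14, 3.14, 3.14].

## Interface

Orientations are given as a rotation vector (axis times angle).
In Python, from cell import arm, get_image, camera_params, job gives the robot as it stands.
- The arm moves only by the tool send_rows, never from a script. Its argument "deltas" is a list of rows, each a list of 3 entries, a list of its own where there are three numbers: the shift along the world's x, y, z in m, then the turn, a rotation vector about the world's x, y, z in rad, then the finger opening in m, from 0 to 0.0918. In form: [[[tx, ty, tz], [ax, ay, az], gripper], ...]. A call has exactly 10 rows; each row shifts and turns the commanded pose from where the row before left it; what a row does not reach is not made up. A row lasts 1/10 s, in which the tool goes at most 50 mm and 8.59 degrees, less where a joint would pass 70% of its speed; a pose out of reach is approached as far as the arm can. A call with a gripper value outside its range is refused whole. The fingers move at their own pace and stop on an object; "force" is the grip in N (left out, the last holds). Time passes only in rows, so rows that do not move let the fingers close, or fill a call up. It gives the time, the measured TCP pose, the force and the opening at its end, in the units of the state.
- arm.observe(): the state, without advancing time (a new reading comes with each control period).
- get_image(name): name is "side" or "top" or "wrist"; returns the picture (384x512x3 uint8, red, green, blue); there is no depth.
- camera_params(name): a dict with "fov_y" (degrees; the focal length in pixels is half the picture's height over the tangent of half this angle, whatever the lens; pixels are square), "cx", "cy" (the principal point, pixels), "rvec" (rotation vector, rad) and "tvec" (3), from world to camera coordinates, as OpenCV has them. Camera axes: x right, y down, z forward; pixel columns grow to the right and rows downward; lengths in m; the calibration is good to about 2 mm. The wrist camera is an equidistant fisheye: a pixel r from the principal point sees the ray r / f radians off the axis. A picture is of the moment at which its call begins: read the wrist's pose just before it. camera_params takes no time and is no camera call; for the wrist camera it gives the pose at the moment of the call.
- job.sign_off(): hands the job in, once; it reports no verdict.
The state is a dict: "clock": time; "joints": joint angles; "dq": joint speeds; "joint_efforts": joint torques, N m; "position": TCP position; "ee_rot": TCP orientation; "force": force on the tool from outside, world axes, zero at the start; "ft_torque": the same for the moment, N m; "width": opening from 0.0 (shut) to 1.0 (fully open).
Only numpy, scipy, OpenCV 4.12 (cv2) and the standard library are available. Lean on these libraries where they do the work, as an engineer would, in place of code of your own. Each camera call takes 0.05 s, during which the arm holds its last target. There are 200 camera calls.

## Working session

There is one attempt and no reset: what is moved stays moved. The work goes in short steps, Python scripts to look and compute and a tool call to move; the robot and the scene stay as the last step left them, time stands still between calls to the robot, and variables do not carry over. Pictures are saved under pics/ and viewed, on a budget of 10 in all, crops included, one or two more only if the job needs it, and the job is handed in when it is done.

Besides the shell and the picture viewer there is one more tool, called as a command line: name --argument value ..., lists and objects as JSON in quotes. send_rows: Moves the arm, as the interface text tells. Its arguments: {"type":"object","properties":{"deltas":{"type":"array","items":{"type":"array"}},"force":{"type":"number"}},"required":["deltas"]}

```bash
ls; mkdir -p pics; python3 - <<'E'
from cell import arm,get_image,camera_params,job
import cv2,numpy as np
o=arm.observe();print(o, arm.hold_point_z)
for n in("top","side"):
    im=get_image(n);print(n,camera_params(n));cv2.imwrite(f"pics/{n}0.png",im[:,:,::-1])
E
```

```text
pics
{'clock': 0.0, 'joints': array([-1.38261215,  0.43523899,  0.02497274,  1.57411856, -0.01159856,
        1.13402298, -0.07510509]), 'dq': array([-0.00023621,  0.00083533,  0.00088535, -0.00024943, -0.00144172,
       -0.00156227, -0.00079654]), 'joint_efforts': array([ 3.50219898e-04, -6.67861390e+01,  9.85274389e-01, -3.14447844e+01,
       -6.04531635e-02,  4.29125573e-02,  1.62373358e-04]), 'position': array([0.17909362, 0.59823284, 0.22592674]), 'ee_rot': array([-4.55257629e-01, -3.10834045e+00,  2.57681892e-03]), 'force': array([ 0.02101427, -0.04196038, -0.05393052]), 'ft_torque': array([-0.07815711, -0.07849815,  0.03252058]), 'width': 0.9974479949204267} -0.0188
top {'fov_y': 49.433071737005854, 'cx': 260.44352306178047, 'cy': 188.86533256073602, 'rvec': array([ 2.16677036, -2.13551314,  0.13056897]), 'tvec': array([-1.27011612e-03,  5.94400852e-01,  1.34384363e+00])}
side {'fov_y': 49.573102831514916, 'cx': 255.5111948028793, 'cy': 198.77752057172873, 'rvec': array([ 1.93383069, -0.47864881,  0.3084508 ]), 'tvec': array([-0.5327791 ,  0.18556338,  0.82178872])}
```

View pics/top0.png

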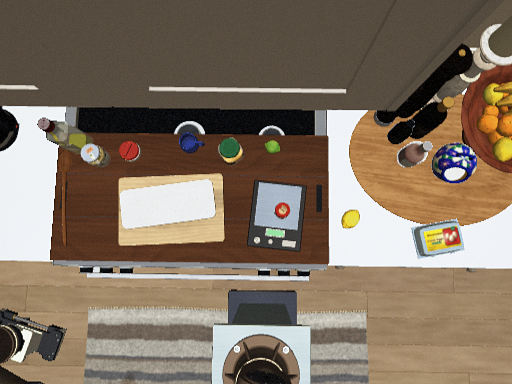

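View pics/side0.png

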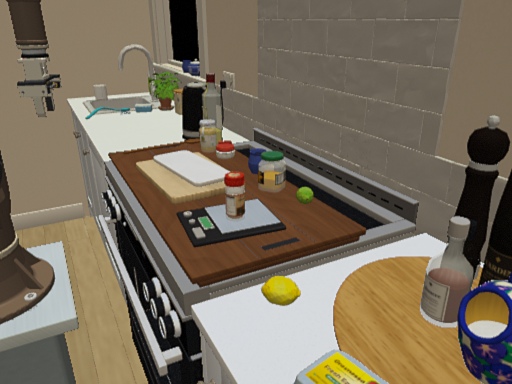

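```bash
cat > h.py <<'E'
from cell import arm,get_image,camera_params,job
import cv2,numpy as np
from scipy.spatial.transform import Rotation as R
def rays(cp,uv,shape=(384,512)):
    uv=np.atleast_2d(np.float64(uv)); f=shape[0]/2/np.tan(np.radians(cp['fov_y']/2))
    d=np.c_[(uv[:,0]-cp['cx'])/f,(uv[:,1]-cp['cy'])/f,np.ones(len(uv))]
    if cp.get('fish'):
        r=np.hypot(d[:,0],d[:,1])+1e-12; d=np.c_[d[:,:2]/r[:,None]*np.sin(r)[:,None],np.cos(r)]
    M=R.from_rotvec(cp['rvec']).as_matrix(); return -M.T@cp['tvec'], d@M
def plane(cp,uv,z):
    o,d=rays(cp,uv); return o+d*((z-o[2])/d[:,2])[:,None]
def proj(cp,P):
    P=np.atleast_2d(P); f=192/np.tan(np.radians(cp['fov_y']/2))
    c=P@R.from_rotvec(cp['rvec']).as_matrix().T+cp['tvec']
    if cp.get('fish'):
        rr=np.hypot(c[:,0],c[:,1])+1e-12; th=np.arctan2(rr,c[:,2]); return c[:,:2]/rr[:,None]*th[:,None]*f+[cp['cx'],cp['cy']]
    return c[:,:2]/c[:,2:]*f+[cp['cx'],cp['cy']]
def tri(c1,u1,c2,u2):
    o1,d1=rays(c1,u1);o2,d2=rays(c2,u2);d1=d1[0]/np.linalg.norm(d1);d2=d2[0]/np.linalg.norm(d2)
    s=np.linalg.lstsq(np.c_[d1,-d2],o2-o1,rcond=None)[0];a=o1+s[0]*d1;b=o2+s[1]*d2
    return (a+b)/2,np.linalg.norm(a-b)
def wcp():
    c=camera_params('wrist');c['fish']=1;return c
E
python3 - <<'E'
from h import *
t=cv2.imread('pics/top0.png');s=cv2.imread('pics/side0.png')
ct,cs=camera_params('top'),camera_params('side')
def big(im,x0,x1,y0,y1,lo,hi):
    hsv=cv2.cvtColor(im,cv2.COLOR_BGR2HSV);m=np.zeros(im.shape[:2],np.uint8)
    m[y0:y1,x0:x1]=cv2.inRange(hsv,lo,hi)[y0:y1,x0:x1]
    c=max(cv2.findContours(m,0,2)[0],key=cv2.contourArea);return c
for n,im in(('top',t),('side',s)):
    for nm,b,lo,hi in [('lemon',(335,365,200,235) if n=='top' else (255,305,270,310),(20,120,80),(35,255,255)),
      ('slab',(100,235,165,250) if n=='top' else (130,240,140,200),(0,0,150),(179,40,255)),
      ('plat',(245,310,175,240) if n=='top' else (175,290,200,245),(90,10,100),(130,90,255)),
      ('lid',(270,295,198,220) if n=='top' else (220,250,168,190),(0,150,80),(8,255,255)),
      ('scale',(235,310,170,255) if n=='top' else (170,290,190,245),(0,0,0),(179,255,60)),
      ('lcd',(250,300,220,245) if n=='top' else (190,220,210,235),(40,40,80),(80,255,255))]:
        c=big(im,*b,lo,hi);r=cv2.minAreaRect(c)
        print(n,nm,cv2.contourArea(c),np.round(r[0],1),np.round(r[1],1),np.round(cv2.boxPoints(cv2.minAreaRect(cv2.convexHull(c))),1).tolist(), cv2.approxPolyDP(cv2.convexHull(c),3,True)[:,0].tolist())
cv2.imwrite('pics/crop.png',np.hstack([cv2.resize(t[170:260,230:340],None,fx=3.6,fy=3.6,interpolation=2),cv2.resize(s[165:255,170:280],None,fx=3.6,fy=3.6,interpolation=2)]))
E
```

```text
top lemon 233.0 [350.5 218.5] [17. 17.] [[342.0, 210.0], [359.0, 210.0], [359.0, 227.0], [342.0, 227.0]] [[357, 210], [358, 221], [343, 227], [343, 215]]
top slab 3535.0 [166.8 203.7] [39.3 94.5] [[117.4000015258789, 190.5], [211.10000610351562, 178.0], [216.3000030517578, 216.89999389648438], [122.5999984741211, 229.39999389648438]] [[211, 182], [215, 210], [212, 217], [133, 228], [122, 225], [123, 190], [204, 179]]
top plat 1808.5 [277.7 205.8] [43.3 43.9] [[253.6999969482422, 225.10000610351562], [258.79998779296875, 181.5], [301.79998779296875, 186.39999389648438], [296.70001220703125, 230.10000610351562]] [[259, 182], [301, 187], [296, 230], [254, 224]]
top lid 147.0 [282. 210.] [14. 14.] [[275.0, 203.0], [289.0, 203.0], [289.0, 217.0], [275.0, 217.0]] [[286, 204], [289, 212], [278, 216], [276, 206]]
top scale 3462.0 [276.5 215.2] [53.9 67. ] [[246.0, 245.60000610351562], [253.5, 178.89999389648438], [307.0, 184.89999389648438], [299.6000061035156, 251.5]] [[254, 180], [306, 186], [299, 251], [247, 245]]
top lcd 79.5 [275.  232.4] [16.2  6.3] [[266.6000061035156, 235.0], [267.10
[... 761 characters left out ...]
969482422]] [[279, 222], [222, 231], [206, 207], [258, 200]]
side lid 185.0 [234.5 178.5] [15. 19.] [[225.0, 171.0], [244.0, 171.0], [244.0, 186.0], [225.0, 186.0]] [[243, 173], [243, 184], [225, 183], [226, 174]]
side scale 1440.5 [231.1 221.8] [ 36.8 104.9] [[176.39999389648438, 212.3000030517578], [279.79998779296875, 195.0], [285.8999938964844, 231.39999389648438], [182.39999389648438, 248.60000610351562]] [[177, 213], [203, 208], [281, 222], [285, 229], [193, 244]]
side lcd 74.0 [205.4 222.1] [13.9  7.2] [[198.5, 218.3000030517578], [204.5, 214.3000030517578], [212.1999969482422, 225.8000030517578], [206.1999969482422, 229.8000030517578]] [[199, 218], [206, 217], [212, 226], [205, 227]]
```

View pics/crop.png

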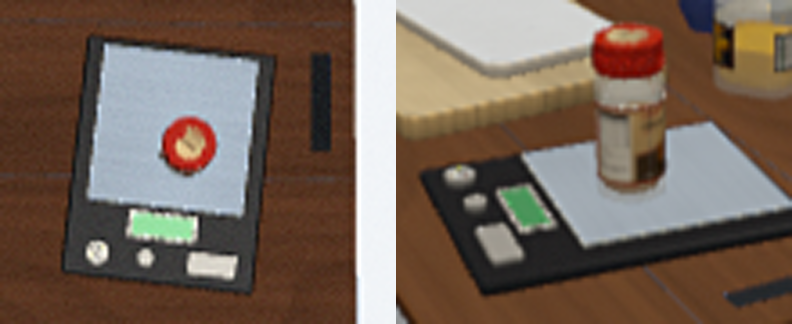

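```bash
python3 - <<'E'
from h import *
ct,cs=camera_params('top'),camera_params('side')
for n,a,b in [('lcd',(275.2,232.7),(205.4,221.8)),('on',(256.9,239.7),(187.5,213.6)),('tare',(288.9,243.6),(198.9,232.5)),('p1',(259,182),(206,207)) ,('p2',(301.5,187),(258.5,200)),('p3',(296.5,230),(279.5,222)),('p4',(254,225),(222.5,231)),('lid',(282.3,209.8),(234.4,175)),('lemon',(350.8,218.5),(281,290)),('slabR',(212.,217),(197.,183))]:
    p,e=tri(ct,a,cs,b);print(n,p.round(4),round(e,4))
for z in (0.03,0.052):
    P=plane(ct,[(256.9,239.7),(270.6,241.4),(288.9,243.6),(259,182),(301.5,187),(296.5,230.2),(254,225),(276.5,215.2),(328,262)],z);print(z,P.round(4).tolist())
print('slab/board',plane(ct,[(166.8,203.7),(117.9,190.5),(211.6,178.5),(216.3,217.4),(123,229.9),(119,177),(222,174.5),(223.5,241.5),(119,245)],.07).round(4).tolist())
E
```

```text
lcd [ 0.45   -0.0422  0.0688] 0.0004
on [0.4271 0.0158 0.0704] 0.0008
tare [ 0.4169 -0.0864  0.0701] 0.0021
p1 [0.5492 0.0304 0.0703] 0.1309
p2 [ 0.5723 -0.1123  0.1287] 0.0389
p3 [ 0.5144 -0.1398  0.0926] 0.1278
p4 [0.4951 0.0201 0.003 ] 0.0407
lid [ 0.5163 -0.06    0.1767] 0.0031
lemon [ 0.5018 -0.2936  0.0234] 0.0007
slabR [0.5002 0.1579 0.0859] 0.0089
0.03 [[0.427, 0.0166, 0.03], [0.4222, -0.0285, 0.03], [0.4159, -0.0885, 0.03], [0.6185, 0.0126, 0.03], [0.6036, -0.1293, 0.03], [0.46, -0.1132, 0.03], [0.475, 0.0269, 0.03], [0.5084, -0.047, 0.03], [0.3584, -0.2161, 0.03]]
0.052 [[0.4269, 0.0162, 0.052], [0.4221, -0.0281, 0.052], [0.4159, -0.0872, 0.052], [0.6153, 0.0123, 0.052], [0.6007, -0.1273, 0.052], [0.4593, -0.1115, 0.052], [0.4741, 0.0264, 0.052], [0.5069, -0.0463, 0.052], [0.3594, -0.2127, 0.052]]
slab/board [[0.5377, 0.3086, 0.07], [0.5784, 0.4693, 0.07], [0.622, 0.1663, 0.07], [0.4959, 0.1474, 0.07], [0.4515, 0.4454, 0.07], [0.6227, 0.4683, 0.07], [0.6356, 0.1329, 0.07], [0.4195, 0.1223, 0.07], [0.4034, 0.4554, 0.07]]
```

send_rows --deltas '[[[0.02,-0.0385,0],[0,0,-0.067],0.0918],[[0.02,-0.0385,0],[0,0,-0.067],0.0918],[[0.02,-0.0385,0],[0,0,-0.067],0.0918],[[0.02,-0.0385,0],[0,0,-0.067],0.0918],[[0.02,-0.0385,0],[0,0,-0.067],0.0918],[[0.02,-0.0385,0],[0,0,-0.067],0.0918],[[0.02,-0.0385,0],[0,0,-0.067],0.0918],[[0.02,-0.0385,0],[0,0,-0.067],0.0918],[[0.02,-0.0385,0],[0,0,-0.067],0.0918],[[0.02,-0.0385,0],[0,0,-0.067],0.0918]]'

```text
clock: 1.1
position: [0.3795, 0.212, 0.2267]
ee_rot: [-1.456, -2.784, -0.0]
force: [1.1, 0.5, -0.6]
width: 0.998
```

send_rows --deltas '[[[0.0195,-0.0389,0],[0,0,-0.067],0.0918],[[0.0195,-0.0389,0],[0,0,-0.067],0.0918],[[0.0195,-0.0389,0],[0,0,-0.067],0.0918],[[0.0195,-0.0389,0],[0,0,-0.067],0.0918],[[0.0195,-0.0389,0],[0,0,-0.067],0.0918],[[0.0195,-0.0389,0],[0,0,-0.067],0.0918],[[0.0195,-0.0389,0],[0,0,-0.067],0.0918],[[0,0,0],[0,0,0],0.0918],[[0,0,0],[0,0,0],0.0918],[[0,0,0],[0,0,0],0.0918]]'

```text
clock: 2.1
position: [0.5152, -0.0574, 0.2263]
ee_rot: [-2.057, -2.373, 0.0]
force: [0.3, -0.2, 0.2]
width: 0.996
```

```bash
python3 - <<'E'
from h import *
c=wcp();im=get_image('wrist');cv2.imwrite('pics/w1.png',im[:,:,::-1]);o=arm.observe();print(o['position'],o['joints'],o['force']);print(c)
print(proj(c,[(.516,-.06,.176),(.536,-.0495,.07),(.427,.016,.07),(.417,-.087,.07)]))
E
```

```text
[ 0.51520218 -0.05707154  0.22646382] [-0.47031827  0.28315097  0.61026752  1.86633609 -0.18644763  1.0497139
  0.35805132] [-0.60368439  0.03321644 -0.12632737]
{'fov_y': 65.70646984690485, 'cx': 252.38905022919556, 'cy': 187.23503308683235, 'rvec': array([-2.8602601 , -0.20445552, -0.02861508]), 'tvec': array([-0.50199408, -0.15946822,  0.35373935]), 'fish': 1}
[[252.74557949 208.84113763]
 [272.30792594 168.76635647]
 [179.69418941  95.44107545]
 [162.54149629 186.77421894]]
```

View pics/w1.png

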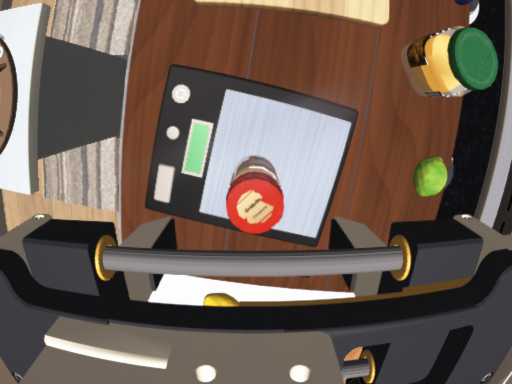

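send_rows --deltas '[[[0.001,0,-0.03],[0,0,0],0.0918],[[0,0,-0.03],[0,0,0],0.0918],[[0,0,-0.03],[0,0,0],0.0918],[[0,0,-0.016],[0,0,0],0.0918],[[0,0,0],[0,0,0],0.035],[[0,0,0],[0,0,0],0.035],[[0,0,0],[0,0,0],0.035],[[0,0,0],[0,0,0],0.035],[[0,0,0],[0,0,0],0.035],[[0,0,0],[0,0,0],0.035]]' --force 15

```text
clock: 3.15
position: [0.517, -0.0585, 0.1212]
ee_rot: [2.059, 2.372, 0.001]
force: [0.6, -0.2, -0.5]
width: 0.527
```

```bash
python3 - <<'E'
from h import *
c={'fov_y': 65.70646984690485, 'cx': 252.38905022919556, 'cy': 187.23503308683235, 'rvec': np.array([-2.8602601 , -0.20445552, -0.02861508]), 'tvec': np.array([-0.50199408, -0.15946822,  0.35373935]), 'fish': 1}
im=cv2.imread('pics/w1.png');hsv=cv2.cvtColor(im,cv2.COLOR_BGR2HSV)
m=cv2.inRange(hsv,(90,10,100),(130,90,255));m[:,:190]=0;m[:80]=0;m[250:]=0;m[:,360:]=0
k=max(cv2.findContours(m,0,2)[0],key=cv2.contourArea);print(cv2.boxPoints(cv2.minAreaRect(k)).round(1).tolist())
B=plane(c,cv2.boxPoints(cv2.minAreaRect(k)),.07);print(B.round(4).tolist(),B.mean(0))
m=cv2.inRange(hsv,(0,0,150),(179,60,255));m[:,:150]=0;m[:,195:]=0;m[:80]=0;m[205:]=0
for k in cv2.findContours(m,0,2)[0]:
    if cv2.contourArea(k)>40:
        p=cv2.minAreaRect(k);print(p[0],p[1],plane(c,p[0],.07).round(4))
print(arm.observe()['width'],plane(c,(254,204),.176))
E
```

```text
[[196.89999389648438, 211.1999969482422], [225.39999389648438, 88.9000015258789], [351.6000061035156, 118.4000015258789], [323.1000061035156, 240.6999969482422]]
[[0.4592, -0.1102, 0.07], [0.4748, 0.0281, 0.07], [0.6133, 0.0192, 0.07], [0.6106, -0.1267, 0.07]] [ 0.53945091 -0.04738451  0.07      ]
(163.53512573242188, 183.11082458496094) (16.168121337890625, 36.23530578613281) [[ 0.4179 -0.0825  0.07  ]]
(172.5, 132.0) (12.0, 11.0) [[ 0.4235 -0.0241  0.07  ]]
(187.5, 147.0) (56.0, 13.0) [[ 0.4419 -0.0384  0.07  ]]
(180.5, 93.5) (17.0, 17.0) [[0.4276 0.0182 0.07  ]]
0.5272887702514322 [[ 0.51637457 -0.05610154  0.176     ]]
```

send_rows --deltas '[[[0,0,0],[0,0,0],0.035],[[0,0,0],[0,0,0],0.035],[[0,0,0.01],[0,0,0],0.035],[[0,0,0.02],[0,0,0],0.035],[[0,0,0.02],[0,0,0],0.035],[[0,-0.03,0.01],[0,0,0],0.035],[[-0.01,-0.04,0],[0,0,0],0.035],[[-0.015,-0.04,0],[0,0,0],0.035],[[-0.015,-0.04,0],[0,0,0],0.035],[[-0.015,-0.04,0],[0,0,0],0.035]]'

```text
clock: 4.15
position: [0.4608, -0.25, 0.1814]
ee_rot: [2.059, 2.372, 0.0]
force: [1.1, 0.4, -1.1]
width: 0.484
```

send_rows --deltas '[[[-0.013,-0.045,0],[0,0,0],0.035],[[-0.013,-0.045,0],[0,0,0],0.035],[[-0.012,-0.045,-0.01],[0,0,0],0.035],[[-0.012,-0.045,-0.02],[0,0,0],0.035],[[0,-0.009,-0.03],[0,0,0],0.035],[[0,0,-0.03],[0,0,0],0.035],[[0,0,-0.02],[0,0,0],0.035],[[0,0,-0.01],[0,0,0],0.035],[[0,0,-0.005],[0,0,0],0.035],[[0,0,-0.003],[0,0,0],0.035]]'

```text
clock: 5.15
position: [0.4123, -0.4372, 0.0535]
ee_rot: [2.059, 2.372, -0.0]
force: [-0.4, 0.1, -1.6]
width: 0.477
```

send_rows --deltas '[[[0,0,-0.0015],[0,0,0],0.035],[[0,0,-0.001],[0,0,0],0.035],[[0,0,0],[0,0,0],0.06],[[0,0,0],[0,0,0],0.08],[[0,0,0],[0,0,0],0.0918],[[0,0,0.005],[0,0,0],0.0918],[[0,0,0.03],[0,0,0],0.0918],[[0,0,0.04],[0,0,0],0.0918],[[0,0,0.045],[0,0,0],0.0918],[[0,0.03,0.03],[0,0,0],0.0918]]'

```text
clock: 6.15
position: [0.4113, -0.411, 0.2043]
ee_rot: [2.061, 2.364, -0.004]
force: [1.6, 0.1, 0.5]
width: 0.997
```

send_rows --deltas '[[[0,0.05,0],[0,0,0],0.02],[[0,0.05,0],[0,0,0],0],[[0,0.05,0],[0,0,0],0],[[0,0.05,0],[0,0,0],0],[[0,0.05,0],[0,0,0],0],[[0.005,0.05,0],[0,0,0],0],[[0.005,0.05,0],[0,0,0],0],[[0.005,0.05,-0.01],[0,0,0],0],[[0,0.02,-0.04],[0,0,0],0],[[0,0,-0.03],[0,0,0],0]]'

```text
clock: 7.15
position: [0.427, 0.0151, 0.1201]
ee_rot: [2.052, 2.378, 0.003]
force: [0.9, -0.8, -0.4]
width: 0.18
```

```bash
python3 - <<'E'
from h import *
o=arm.observe();print(o['position'],o['force'],o['width'])
ct=camera_params('top');t=get_image('top');s=get_image('side')
cv2.imwrite('pics/s2.png',np.vstack([t[150:280,200:456],s[190:384,128:384]])[:,:,::-1])
E
```

```text
[0.42703348 0.01510821 0.12006837] [ 0.91107134 -0.81387815 -0.38749296] 0.179881177186141
```

View pics/s2.png

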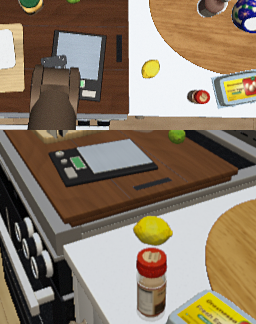

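send_rows --deltas '[[[0.0005,0.002,-0.015],[0,0,0],0],[[0,0,-0.02],[0,0,0],0],[[0,0,-0.008],[0,0,0],0],[[0,0,-0.002],[0,0,0],0],[[0,0,-0.002],[0,0,0],0],[[0,0,-0.002],[0,0,0],0],[[0,0,-0.001],[0,0,0],0],[[0,0,-0.001],[0,0,0],0],[[0,0,-0.001],[0,0,0],0],[[0,0,0],[0,0,0],0]]'

```text
clock: 8.25
position: [0.4275, 0.0134, 0.0689]
ee_rot: [2.059, 2.372, 0.001]
force: [0.8, 0.8, 3.4]
width: 0.005
```

send_rows --deltas '[[[0,0,-0.0005],[0,0,0],0],[[0,0,-0.0005],[0,0,0],0],[[0,0,-0.0005],[0,0,0],0],[[0,0,-0.0005],[0,0,0],0],[[0,0,0],[0,0,0],0],[[0,0,0],[0,0,0],0],[[0,0,0],[0,0,0],0],[[0,0,0],[0,0,0],0],[[0,0,0],[0,0,0],0],[[0,0,0],[0,0,0],0]]'

```text
clock: 9.25
position: [0.4275, 0.0134, 0.0668]
ee_rot: [2.059, 2.372, 0.001]
force: [2.0, 0.3, 3.4]
width: 0.006
```

```bash
python3 - <<'E'
from h import *
o=arm.observe();print(o['position'],o['force'],o['width'])
c=wcp();w=get_image('wrist');cv2.imwrite('pics/w2.png',w[:,:,::-1])
E
```

```text
[0.42746964 0.0133524  0.06681945] [2.00474486 0.28162384 3.43316925] 0.005840094811844462
```

View pics/w2.png

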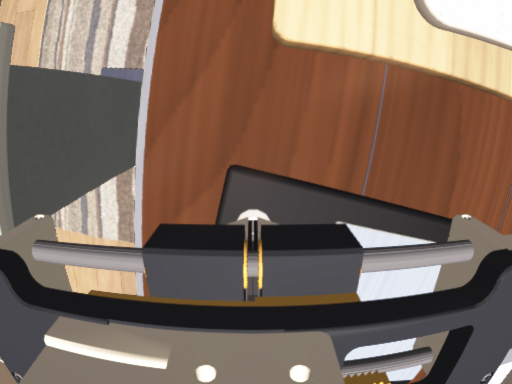

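send_rows --deltas '[[[0,0,-0.0005],[0,0,0],0],[[0,0,-0.0005],[0,0,0],0],[[0,0,-0.0005],[0,0,0],0],[[0,0,-0.0005],[0,0,0],0],[[0,0,0],[0,0,0],0],[[0,0,0],[0,0,0],0],[[0,0,0],[0,0,0],0],[[0,0,0],[0,0,0],0],[[0,0,0],[0,0,0],0],[[0,0,0],[0,0,0],0]]'

```text
clock: 10.3
position: [0.4276, 0.0134, 0.066]
ee_rot: [-2.06, -2.372, -0.002]
force: [-4.3, 0.7, 33.5]
width: 0.004
```

```bash
python3 - <<'E'
from h import *
o=arm.observe();print(o['position'],o['force'])
ct=camera_params('top');im=cv2.imread('pics/top0.png')
hsv=cv2.cvtColor(im,cv2.COLOR_BGR2HSV);m=cv2.inRange(hsv,(0,0,150),(179,40,255));m[:,:110]=0;m[:,222:]=0;m[:172]=0;m[245:]=0
k=max(cv2.findContours(m,0,2)[0],key=cv2.contourArea)
P=plane(ct,k[:,0]+0.0,.089)[:,:2].astype(np.float32);print(cv2.minAreaRect(P*1000),cv2.boxPoints(cv2.minAreaRect(P)).round(4).tolist())
b=cv2.inRange(hsv,(10,40,120),(30,140,255))|m;b[:,:110]=0;b[:,235:]=0;b[:168]=0;b[250:]=0
k=max(cv2.findContours(b,0,2)[0],key=cv2.contourArea)
P=plane(ct,k[:,0]+0.0,.072)[:,:2].astype(np.float32);print(cv2.minAreaRect(P*1000),cv2.boxPoints(cv2.minAreaRect(P)).round(4).tolist())
E
```

```text
[0.42757643 0.01340501 0.06600827] [-4.31967651  0.66022709 33.47595613]
((536.4833984375, 303.604736328125), (125.86598205566406, 298.2752380371094), 8.490767478942871) [[0.4521999955177307, 0.44179999828338623], [0.49630001187324524, 0.1467999964952469], [0.6207000017166138, 0.16539999842643738], [0.57669997215271, 0.4603999853134155]]
((521.0049438476562, 295.2373352050781), (222.1594696044922, 338.70220947265625), 3.3620364665985107) [[0.4002000093460083, 0.4578000009059906], [0.41999998688697815, 0.11969999969005585], [0.6417999863624573, 0.13269999623298645], [0.621999979019165, 0.4708000123500824]]
```

send_rows --deltas '[[[0,0,0.005],[0,0,0],0],[[0,0,0.035],[0,0,0],0.0],[[0,0.01,0.04],[0,0,0],0.07],[[0.01,0.045,0.01],[0,0,0.007],0.07],[[0.01,0.045,0],[0,0,0],0.07],[[0.01,0.045,0],[0,0,0],0.07],[[0.01,0.045,0],[0,0,0],0.07],[[0.01,0.045,0],[0,0,0],0.07],[[0.01,0.045,0],[0,0,0],0.07],[[0.01,0.045,0],[0,0,0],0.07]]'

```text
clock: 11.3
position: [0.4962, 0.3396, 0.1538]
ee_rot: [-2.051, -2.379, 0.004]
force: [1.4, 0.0, 0.3]
width: 0.654
```

send_rows --deltas '[[[0.012,0.045,0],[0,0,0],0.07],[[0,0.045,0],[0,0,0],0.07],[[0,0.045,0],[0,0,0],0.07],[[0,0.012,0],[0,0,0],0.07],[[0,0,-0.03],[0,0,0],0.07],[[0,0,-0.02],[0,0,0],0.07],[[0,0,0],[0,0,0],0.07],[[0,0,0],[0,0,0],0.07],[[0,0,0],[0,0,0],0.07],[[0,0,0],[0,0,0],0.07]]'

```text
clock: 12.3
position: [0.5098, 0.4856, 0.1062]
ee_rot: [2.051, 2.379, 0.003]
force: [-0.1, 0.2, 0.3]
width: 0.761
```

send_rows --deltas '[[[0,0,-0.02],[0,0,0],0.07],[[0,0,-0.009],[0,0,0],0.07],[[0,0,0],[0,0,0],0.07],[[0.001,-0.005,0],[0,0,0],0.07],[[0.001,-0.005,0],[0,0,0],0.07],[[0.001,-0.005,0],[0,0,0],0.07],[[0.0005,-0.004,0],[0,0,0],0.07],[[0.0005,-0.003,0],[0,0,0],0.07],[[0.0005,-0.003,0],[0,0,0],0.07],[[0.0005,-0.003,0],[0,0,0],0.07]]'

```text
clock: 13.3
position: [0.5138, 0.4594, 0.0764]
ee_rot: [-2.048, -2.38, -0.004]
force: [-1.0, 5.4, 0.6]
width: 0.759
```

send_rows --deltas '[[[0.0023,-0.008,0],[0,0,-0.007],0.07],[[0.0022,-0.008,0],[0,0,-0.007],0.07],[[0.0022,-0.008,0],[0,0,-0.007],0.07],[[0.0021,-0.008,0],[0,0,-0.007],0.07],[[0.0021,-0.008,0],[0,0,-0.007],0.07],[[0.002,-0.008,0],[0,0,-0.007],0.07],[[0.0019,-0.008,0],[0,0,-0.007],0.07],[[0.0019,-0.008,0],[0,0,-0.007],0.07],[[0.0018,-0.008,0],[0,0,-0.007],0.07],[[0.0018,-0.008,0],[0,0,-0.007],0.07]]'

```text
clock: 14.3
position: [0.5343, 0.3792, 0.0763]
ee_rot: [-2.131, -2.307, -0.004]
force: [0.2, 5.7, 1.5]
width: 0.761
```

```bash
cat > slab.py <<'E'
from h import *
import sys
o=arm.observe();print(o['position'].round(4),o['ee_rot'].round(3),o['force'].round(1))
ct=camera_params('top');im=get_image('top')[:,:,::-1].copy();cv2.imwrite(f'pics/{sys.argv[1]}.png',im)
hsv=cv2.cvtColor(im,cv2.COLOR_BGR2HSV);m=cv2.inRange(hsv,(0,0,185),(179,25,255));m[:,:110]=0;m[:,325:]=0;m[:160]=0;m[255:]=0
k=max(cv2.findContours(m,0,2)[0],key=cv2.contourArea)
P=plane(ct,k[:,0]+0.0,float(sys.argv[2]))[:,:2].astype(np.float32);h=cv2.convexHull(P)
print(cv2.minAreaRect(P*1000));print(cv2.approxPolyDP(h,.006,True)[:,0].round(3).tolist())
b=max(range(len(P)),key=lambda i:0)
E
python3 slab.py t3 .089
```

```text
[0.5343 0.3792 0.0763] [-2.131 -2.307 -0.004] [0.2 5.7 1.5]
((546.6629638671875, 215.9629669189453), (125.65080261230469, 297.09173583984375), 4.5324201583862305)
[[0.6060000061988831, 0.0729999989271164], [0.6190000176429749, 0.0860000029206276], [0.5950000286102295, 0.3569999933242798], [0.5759999752044678, 0.3659999966621399], [0.5339999794960022, 0.36399999260902405], [0.47699999809265137, 0.3479999899864197], [0.4970000088214874, 0.07699999958276749], [0.5070000290870667, 0.06700000166893005]]
```

send_rows --deltas '[[[0.0019,-0.008,0],[0,0,-0.0077],0.07],[[0.0018,-0.008,0],[0,0,-0.0077],0.07],[[0.0017,-0.008,0],[0,0,-0.0077],0.07],[[0.0017,-0.008,0],[0,0,-0.0077],0.07],[[0.0016,-0.008,0],[0,0,-0.0077],0.07],[[0.0015,-0.008,0],[0,0,-0.0077],0.07],[[0.0015,-0.008,0],[0,0,-0.0077],0.07],[[0.0014,-0.008,0],[0,0,-0.0077],0.07],[[0.0014,-0.008,0],[0,0,-0.0077],0.07],[[0.0013,-0.008,0],[0,0,-0.0077],0.07]]'

```text
clock: 15.35
position: [0.5504, 0.2993, 0.0764]
ee_rot: [-2.218, -2.223, -0.004]
force: [0.4, 6.8, 1.9]
width: 0.767
```

send_rows --deltas '[[[0.0012,-0.008,0],[0,0,-0.0077],0.07],[[0.0012,-0.008,0],[0,0,-0.0077],0.07],[[0.0011,-0.008,0],[0,0,-0.0077],0.07],[[0.001,-0.008,0],[0,0,-0.0077],0.07],[[0.001,-0.008,0],[0,0,-0.0077],0.07],[[0.0009,-0.008,0],[0,0,-0.0077],0.07],[[0.0009,-0.008,0],[0,0,-0.0077],0.07],[[0.0008,-0.008,0],[0,0,-0.0077],0.07],[[0.0007,-0.008,0],[0,0,-0.0077],0.07],[[0.0007,-0.008,0],[0,0,-0.0077],0.07]]'

```text
clock: 16.35
position: [0.5604, 0.22, 0.0768]
ee_rot: [-2.301, -2.137, -0.006]
force: [0.1, 7.8, 4.7]
width: 0.761
```

```bash
python3 slab.py t4 .088
```

```text
[0.5604 0.22   0.0768] [-2.301 -2.137 -0.006] [0.1 7.8 4.7]
((547.4920654296875, 52.98028564453125), (289.96563720703125, 126.87584686279297), 85.59516906738281)
[[0.6010000109672546, 0.1940000057220459], [0.5400000214576721, 0.19900000095367432], [0.4950000047683716, 0.19099999964237213], [0.47699999809265137, -0.07900000363588333], [0.49000000953674316, -0.08799999952316284], [0.5860000252723694, -0.09399999678134918], [0.5979999899864197, -0.08399999886751175], [0.6169999837875366, 0.1850000023841858]]
```

send_rows --deltas '[[[0.0003,-0.008,0],[0,0,-0.0065],0.07],[[0.0002,-0.008,0],[0,0,-0.0065],0.07],[[0.0002,-0.008,0],[0,0,-0.0065],0.07],[[0.0002,-0.008,0],[0,0,-0.0065],0.07],[[-0.0008,-0.008,0],[0,0,0],0.07],[[-0.0008,-0.008,0],[0,0,0],0.07],[[-0.0008,-0.008,0],[0,0,0],0.07],[[-0.0008,-0.008,0],[0,0,0],0.07],[[-0.0007,-0.007,0],[0,0,0],0.07],[[-0.0005,-0.005,0],[0,0,0],0.07]]'

```text
clock: 17.4
position: [0.5565, 0.1424, 0.0761]
ee_rot: [-2.33, -2.106, -0.002]
force: [0.6, 6.1, 1.1]
width: 0.763
```

```bash
python3 slab.py t5 .087
```

```text
[0.5565 0.1424 0.0761] [-2.330e+00 -2.106e+00 -2.000e-03] [0.6 6.1 1.1]
((539.4273681640625, -22.594406127929688), (291.64862060546875, 128.0375213623047), 84.14563751220703)
[[0.5960000157356262, 0.11100000143051147], [0.527999997138977, 0.125], [0.49000000953674316, 0.11500000208616257], [0.4659999907016754, -0.14800000190734863], [0.4749999940395355, -0.16099999845027924], [0.5770000219345093, -0.17000000178813934], [0.5870000123977661, -0.16099999845027924], [0.6119999885559082, 0.10199999809265137]]
```

View pics/t5.png

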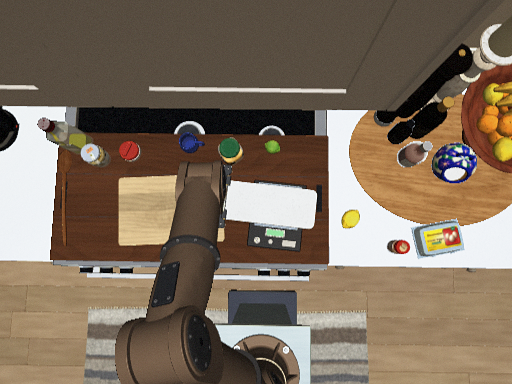

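send_rows --deltas '[[[-0.0008,-0.007,0],[0,0,0],0.07],[[-0.0007,-0.007,0],[0,0,0],0.07],[[-0.0007,-0.007,0],[0,0,0],0.07],[[-0.0004,-0.004,0],[0,0,0],0.07],[[-0.0003,-0.003,0],[0,0,0],0.07],[[-0.0001,-0.001,0],[0,0,0],0.07],[[0,0,0],[0,0,0],0.07],[[0,0,0],[0,0,0],0.07],[[0,0,0],[0,0,0],0.07],[[0,0,0],[0,0,0],0.07]]'

```text
clock: 18.45
position: [0.5533, 0.112, 0.0758]
ee_rot: [2.332, 2.105, -0.001]
force: [-0.3, 0.3, -0.6]
width: 0.763
```

```bash
python3 slab.py t6 .087
```

```text
[0.5533 0.112  0.0758] [ 2.332e+00  2.105e+00 -1.000e-03] [-0.3  0.3 -0.6]
((535.3756713867188, -56.63615417480469), (283.7829284667969, 129.0516357421875), 84.39889526367188)
[[0.609000027179718, 0.07000000029802322], [0.5260000228881836, 0.08699999749660492], [0.4909999966621399, 0.08299999684095383], [0.46799999475479126, -0.08799999952316284], [0.46299999952316284, -0.18299999833106995], [0.4729999899864197, -0.19200000166893005], [0.5809999704360962, -0.19599999487400055]]
```

send_rows --deltas '[[[0.001,0.01,0],[0,0,0],0.07],[[0,0.005,0.02],[0,0,0],0.07],[[0,0,0.05],[0,0,0],0.07],[[0,0,0.05],[0,0,0],0.03],[[0,-0.01,0.045],[0,0,0],0],[[-0.03,-0.04,0],[0,0,0],0],[[-0.03,-0.04,0],[0,0,0],0],[[-0.03,-0.04,0],[0,0,0],0],[[-0.03,-0.04,0],[0,0,0],0],[[-0.016,-0.04,0],[0,0,0],0]]'

```text
clock: 19.5
position: [0.4161, -0.0835, 0.2408]
ee_rot: [-2.331, -2.105, -0.001]
force: [-0.1, 0.8, 1.1]
width: 0.203
```

```bash
python3 slab.py t7 .087; python3 - <<'E'
from h import *
c=wcp();w=get_image('wrist');c2=wcp();cv2.imwrite('pics/w7.png',w[:,:,::-1]);np.save('w7.npy',c,allow_pickle=True)
s=get_image('side');cv2.imwrite('pics/w7s.png',np.hstack([w[:,:,::-1],cv2.resize(s[150:278,150:300],(288,246))[:, :,::-1][:, :288] if 0 else cv2.copyMakeBorder(cv2.resize(s[160:260,160:304],(288,200)),0,184,0,0,0)[:,:,::-1]]))
print(arm.observe()['position'])
E
```

```text
[ 0.4161 -0.0835  0.2408] [-2.331e+00 -2.105e+00 -1.000e-03] [-0.1  0.8  1.1]
((535.8004150390625, -49.85101318359375), (297.56842041015625, 128.9473114013672), 84.15480041503906)
[[0.5989999771118164, 0.09200000017881393], [0.5090000033378601, 0.10199999809265137], [0.4909999966621399, 0.09200000017881393], [0.4729999899864197, -0.03400000184774399], [0.4880000054836273, -0.19200000166893005], [0.578000009059906, -0.19599999487400055], [0.5839999914169312, -0.1899999976158142], [0.609000027179718, 0.0820000022649765]]
[ 0.41764955 -0.08444013  0.24129977]
```

View pics/w7s.png

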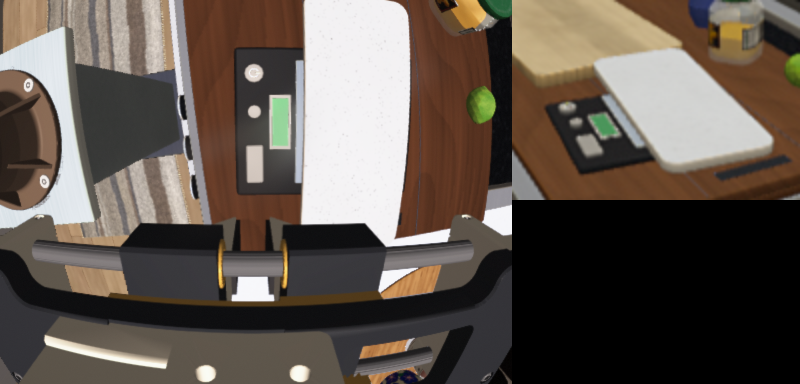

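send_rows --deltas '[[[0,0,-0.04],[0,0,0],0],[[0,0,-0.04],[0,0,0],0],[[0,0,-0.04],[0,0,0],0],[[0,0,-0.03],[0,0,0],0],[[0,0,-0.016],[0,0,0],0],[[0,0,0],[0,0,0],0],[[0,0,0],[0,0,0],0],[[0,0,0],[0,0,0],0],[[0,0,0],[0,0,0],0],[[0,0,0],[0,0,0],0]]'

```text
clock: 20.65
position: [0.4189, -0.0824, 0.0755]
ee_rot: [2.331, 2.105, 0.002]
force: [0.1, 0.1, 0.2]
width: 0.004
```

```bash
python3 - <<'E'
from h import *
c=np.load('w7.npy',allow_pickle=True).item()
print('tare,on',plane(c,[(255,164),(254,73)],.07).round(4).tolist())
print('plat near edge',plane(c,[(297.5,62),(296,182)],.07).round(4).tolist(),'slab near',plane(c,[(304,62),(302,182)],.087).round(4).tolist(), plane(c,[(304,62),(302,182)],.07).round(4).tolist())
print('slab far',plane(c,[(411,62),(405,182)],.087).round(4).tolist(),'left',plane(c,(355,1),.087))
E
```

```text
tare,on [[0.4182, -0.0835, 0.07], [0.428, 0.0176, 0.07]]
plat near edge [[0.4767, 0.0258, 0.07], [0.4629, -0.1094, 0.07]] slab near [[0.4807, 0.0231, 0.087], [0.4674, -0.1054, 0.087]] [[0.4839, 0.0254, 0.07], [0.4699, -0.1101, 0.07]]
slab far [[0.6077, 0.0219, 0.087], [0.5941, -0.1186, 0.087]] left [[0.54667667 0.09199667 0.087     ]]
```

send_rows --deltas '[[[0,0,-0.003],[0,0,0],0],[[0,0,-0.002],[0,0,0],0],[[0,0,-0.001],[0,0,0],0],[[0,0,-0.001],[0,0,0],0],[[0,0,-0.001],[0,0,0],0],[[0,0,-0.0005],[0,0,0],0],[[0,0,-0.0005],[0,0,0],0],[[0,0,0],[0,0,0],0],[[0,0,0],[0,0,0],0],[[0,0,0],[0,0,0],0]]'

```text
clock: 21.65
position: [0.4186, -0.0825, 0.0665]
ee_rot: [-2.332, -2.105, -0.002]
force: [-4.0, 1.4, 19.4]
width: 0.003
```

send_rows --deltas '[[[0,0,0.005],[0,0,0],0],[[0,0,0.035],[0,0,0],0],[[0,-0.01,0.045],[0,0,0],0.02],[[0,-0.02,0.045],[0,0,0],0.05],[[0.01,-0.04,0.01],[0,0,0],0.0918],[[0.01,-0.045,0],[0,0,0],0.0918],[[0.01,-0.045,0],[0,0,0],0.0918],[[0.01,-0.045,0],[0,0,0],0.0918],[[0.01,-0.045,0],[0,0,0],0.0918],[[0.01,-0.045,0],[0,0,0],0.0918]]'

```text
clock: 22.65
position: [0.4781, -0.3793, 0.2051]
ee_rot: [-2.331, -2.105, 0.001]
force: [0.4, 0.1, 1.1]
width: 0.654
```

```bash
python3 - <<'E'
from h import *
o=arm.observe();print(o['position'],o['joints'].round(2),o['force'])
c=wcp();w=get_image('wrist')[:,:,::-1].copy();cv2.imwrite('pics/w8.png',w)
ct=camera_params('top')
for n,cp,im,b in (('top0',ct,cv2.imread('pics/top0.png'),(335,365,200,235)),('t7',ct,cv2.imread('pics/t7.png'),(335,365,200,235)),('w',c,w,(0,512,0,300))):
    hsv=cv2.cvtColor(im,cv2.COLOR_BGR2HSV);m=np.zeros(im.shape[:2],np.uint8);m[b[2]:b[3],b[0]:b[1]]=cv2.inRange(hsv,(20,120,80),(35,255,255))[b[2]:b[3],b[0]:b[1]]
    ks=cv2.findContours(m,0,2)[0]
    if not ks: print(n,'none');continue
    k=max(ks,key=cv2.contourArea);P=plane(cp,k[:,0]+0.,.027)[:,:2].astype(np.float32)
    print(n,cv2.contourArea(k),k[:,0].min(0),k[:,0].max(0),cv2.fitEllipse(P*1000))
E
```

```text
[ 0.478065   -0.37929037  0.20508938] [ 0.11  0.49  0.71  1.68 -0.35  1.1   0.82] [0.44252818 0.09813058 1.0785046 ]
top0 233.0 [342 210] [359 227] ((501.6812744140625, -290.6181945800781), (49.10825729370117, 70.36984252929688), 49.495582580566406)
t7 234.0 [342 210] [359 227] ((501.658203125, -290.6433410644531), (49.19321060180664, 70.24445343017578), 49.15694808959961)
w 2120.5 [237  65] [293 114] ((501.9947204589844, -290.70123291015625), (50.82671356201172, 68.453369140625), 50.78179931640625)
```

send_rows --deltas '[[[0.003,0.0105,0],[0,0,0.0955],0.082],[[0.003,0.0105,0],[0,0,0.0955],0.082],[[0.003,0.0105,0],[0,0,0.0955],0.082],[[0.003,0.0105,0],[0,0,0.0955],0.082],[[0.003,0.0105,0],[0,0,0.0955],0.082],[[0.003,0.0105,0],[0,0,0.0955],0.082],[[0.003,0.0105,0],[0,0,0.0955],0.082],[[0.0025,0.0105,0],[0,0,0.0955],0.082],[[0,0,0],[0,0,0],0.082],[[0,0,0],[0,0,0],0.082]]'

```text
clock: 23.7
position: [0.5014, -0.2939, 0.2055]
ee_rot: [-1.383, -2.82, 0.0]
force: [0.5, -1.1, 0.6]
width: 0.896
```

send_rows --deltas '[[[0,0,-0.04],[0,0,0],0.082],[[0,0,-0.04],[0,0,0],0.082],[[0,0,-0.04],[0,0,0],0.082],[[0,-0.001,-0.03],[0,0,0],0.082],[[0,0,-0.025],[0,0,0],0.082],[[0,0,-0.016],[0,0,0],0.082],[[0,0,0],[0,0,0],0.082],[[0,0,0],[0,0,0],0.04],[[0,0,0],[0,0,0],0.04],[[0,0,0],[0,0,0],0.04]]' --force 10

```text
clock: 24.7
position: [0.5025, -0.2952, 0.0159]
ee_rot: [1.379, 2.821, -0.0]
force: [0.3, -0.4, 0.6]
width: 0.679
```

send_rows --deltas '[[[0,0,0],[0,0,0],0.04],[[0,0,0],[0,0,0],0.04],[[0,0,0],[0,0,0],0.04],[[0,0,0],[0,0,0],0.04],[[0,0,0],[0,0,0],0.04],[[0,0,0],[0,0,0],0.04],[[0,0,0.01],[0,0,0],0.04],[[0,0,0.02],[0,0,0],0.04],[[0,0,0],[0,0,0],0.04],[[0,0,0],[0,0,0],0.04]]'

```text
clock: 25.7
position: [0.502, -0.2947, 0.0452]
ee_rot: [1.379, 2.822, 0.0]
force: [0.1, 0.7, -0.4]
width: 0.581
```

send_rows --deltas '[[[0,0,0.03],[0,0,0],0.04],[[0,0,0.04],[0,0,0],0.04],[[0,0,0.04],[0,0,0],0.04],[[0.005,0.03,0.01],[0,0,0],0.04],[[0.006,0.04,0],[0,0,0],0.04],[[0.006,0.04,0],[0,0,0],0.04],[[0.006,0.045,0],[0,0,0],0.04],[[0.006,0.045,0],[0,0,0],0.04],[[0.005,0.03,0],[0,0,0],0.04],[[0,0.015,0],[0,0,0],0.04]]'

```text
clock: 26.7
position: [0.5358, -0.0454, 0.1638]
ee_rot: [-1.372, -2.824, -0.001]
force: [0.4, -0.6, -1.3]
width: 0.583
```

```bash
python3 - <<'E'
from h import *
o=arm.observe();print(o['position'],o['force'],o['width'])
w=get_image('wrist')[:,:,::-1];s=get_image('side')[:,:,::-1]
cv2.imwrite('pics/w9.png',cv2.resize(s[120:264,140:332],None,fx=3,fy=3))
E
```

```text
[ 0.53579694 -0.04543328  0.16380449] [ 0.44444443 -0.56718826 -1.26806497] 0.5826851831276488
```

View pics/w9.png

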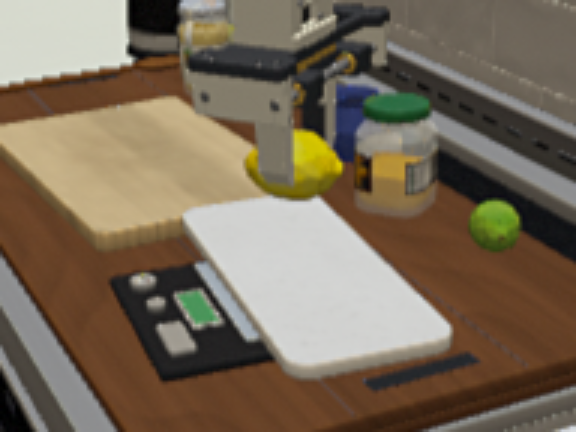

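send_rows --deltas '[[[0,-0.004,-0.02],[0,0,0],0.04],[[0,0,-0.02],[0,0,0],0.04],[[0,0,-0.01],[0,0,0],0.04],[[0,0,-0.005],[0,0,0],0.04],[[0,0,-0.002],[0,0,0],0.04],[[0,0,-0.002],[0,0,0],0.04],[[0,0,-0.001],[0,0,0],0.04],[[0,0,0],[0,0,0],0.04],[[0,0,0],[0,0,0],0.04],[[0,0,0],[0,0,0],0.04]]'

```text
clock: 27.8
position: [0.5351, -0.0554, 0.1058]
ee_rot: [-1.381, -2.821, 0.002]
force: [-6.8, -3.0, 10.1]
width: 0.581
```

send_rows --deltas '[[[0,0,0.001],[0,0,0],0.04],[[0,0,0.001],[0,0,0],0.04],[[0,0,0],[0,0,0],0.04],[[0,0,0],[0,0,0],0.04],[[0,0,0],[0,0,0],0.04],[[0,0,0],[0,0,0],0.04],[[0,0,0],[0,0,0],0.04],[[0,0,0],[0,0,0],0.04],[[0,0,0],[0,0,0],0.04],[[0,0,0],[0,0,0],0.04]]'

```text
clock: 28.8
position: [0.5361, -0.0536, 0.1069]
ee_rot: [1.379, 2.822, 0.0]
force: [1.0, -0.7, 1.9]
width: 0.578
```

```bash
python3 - <<'E'
from h import *
o=arm.observe();print(o['position'],o['force'],o['ft_torque'],o['width'])
s=get_image('side')[:,:,::-1];w=get_image('wrist')[:,:,::-1]
a=cv2.resize(s[150:262,160:310],None,fx=2.6,fy=2.6);b=cv2.resize(w,(390,293));cv2.imwrite('pics/w10.png',np.hstack([a[:291],b[:291]]))
E
```

```text
[ 0.53606103 -0.05358303  0.10685368] [ 0.97675887 -0.68089861  1.91425542] [-0.07838966 -0.30066233 -0.00425135] 0.5778854520287611
```

View pics/w10.png

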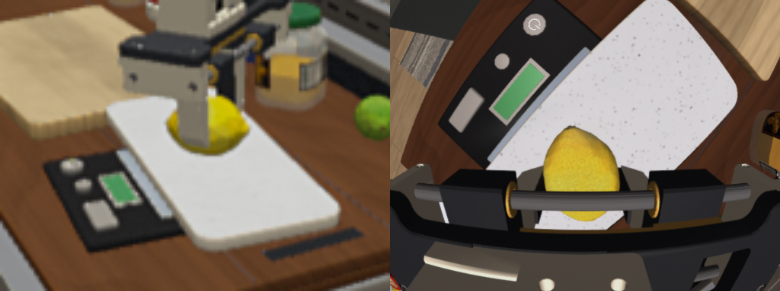

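send_rows --deltas '[[[0,0,0],[0,0,0],0.054],[[0,0,0],[0,0,0],0.056],[[0,0,0],[0,0,0],0.058],[[0,0,0],[0,0,0],0.06],[[0,0,0],[0,0,0],0.065],[[0,0,0],[0,0,0],0.07],[[0,0,0],[0,0,0],0.08],[[0,0,0],[0,0,0],0.09],[[0,0,0],[0,0,0],0.09],[[0,0,0],[0,0,0],0.09]]' --force 5

```text
clock: 29.9
position: [0.5358, -0.0536, 0.1068]
ee_rot: [1.379, 2.823, 0.0]
force: [0.6, -0.3, 0.3]
width: 0.977
```

send_rows --deltas '[[[0,0,0.01],[0,0,0],0.09],[[0,0,0.02],[0,0,0],0.09],[[0,0,0.04],[0,0,0],0.09],[[0,0,0.045],[0,0,0],0.09],[[-0.02,0.03,0.03],[0,0,0],0.09],[[-0.01,0.045,0],[0,0,0],0.09],[[-0.01,0.045,0],[0,0,0],0.09],[[-0.01,0.045,0],[0,0,0],0.09],[[-0.01,0.045,0],[0,0,0],0.09],[[0,0.04,0],[0,0,0],0.09]]'

```text
clock: 30.9
position: [0.4744, 0.1986, 0.2528]
ee_rot: [-1.377, -2.823, -0.002]
force: [0.7, 0.2, -0.0]
width: 0.978
```

```bash
python3 slab.py t11 .086; python3 - <<'E'
from h import *
t=cv2.imread('pics/t11.png');s=get_image('side')[:,:,::-1]
a=cv2.resize(s[140:364,160:330],None,fx=2,fy=2);b=cv2.resize(t[130:262,240:420],None,fx=2.4,fy=2.4)
b=cv2.copyMakeBorder(b,0,max(0,a.shape[0]-b.shape[0]),0,0,0)[:a.shape[0]];cv2.imwrite('pics/end.png',np.hstack([a,b]))
hsv=cv2.cvtColor(t,cv2.COLOR_BGR2HSV);m=cv2.inRange(hsv,(20,120,80),(35,255,255));m[:,:245]=0;m[:,325:]=0;m[:165]=0;m[255:]=0
k=max(cv2.findContours(m,0,2)[0],key=cv2.contourArea);print('lemon',cv2.fitEllipse((plane(camera_params('top'),k[:,0]+0.,.113)[:,:2]*1000).astype(np.float32)))
E
```

```text
[0.4744 0.1986 0.2528] [-1.377e+00 -2.823e+00 -2.000e-03] [ 0.7  0.2 -0. ]
((536.1423950195312, -49.77183532714844), (297.8713073730469, 129.1492919921875), 84.39885711669922)
[[0.5989999771118164, 0.09200000017881393], [0.5099999904632568, 0.10199999809265137], [0.4909999966621399, 0.09300000220537186], [0.46299999952316284, -0.18299999833106995], [0.47600001096725464, -0.19200000166893005], [0.578000009059906, -0.19599999487400055], [0.5839999914169312, -0.1899999976158142], [0.609000027179718, 0.0820000022649765]]
lemon ((532.78369140625, -52.40192413330078), (50.90222930908203, 69.88624572753906), 48.48357391357422)
```

View pics/end.png

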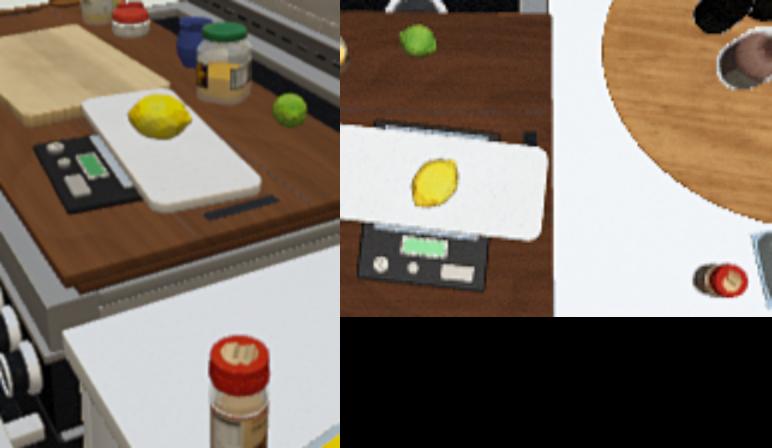

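```bash
python3 -c "
from cell import job,arm
print(arm.observe()['clock'],job.sign_off())"
```

```text
the job is handed in; nothing more can be done
31.0 None
```

The lemon is on the tared slab and the job is handed in at 31 s of the 72 s allowed. I had no joint or display reading, so both key presses are judged from force and height.

- **Spice jar:** it stands upright on the white worktop at about (0.41, -0.44), well clear of the scale.
- **On key:** pressed with the platform empty. It bottomed 4 mm down at 33 N.
- **Slab:** I pushed its end with two fingers until it lay on the platform. In the last top view its centre is (0.536, -0.050), and I measured the platform centre at about (0.537, -0.049). It is turned about -5.6°, in line with the scale. It clears the chopping board, and its heights fit it lying level.
- **Tare key:** bottomed 4 mm down at 19 N.
- **Lemon:** it lies still near the middle of the slab at (0.533, -0.052). It met the slab about 4 mm sooner than I expected, with a brief 10 N load. I backed off before letting go, and afterwards the slab measured within half a millimetre of where it was.

**Checks that disagreed:** from the wrist camera, the platform showed 4–5 mm on the slab's near side, where 7.5 mm would be exactly centred. So the slab may be up to about 3 mm off centre in x, although the top view shows it centred.

The lime and honey jar look undisturbed in the last pictures, and so does what shows of the cream jug. I never moved near the middle key.

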